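# Set the gap of a lead-trimming jig with a setting gauge

## Robot

A 7-joint arm with a two-finger parallel gripper is mounted at the origin on a cart in front of the work surface, level with it; the furniture and walls round the work are solid. World frame = base frame: x ahead of the robot, y to its left, z up, the work surface at z = 0. Lengths are in m, angles in degrees, forces in N, time in s.
With the tool pointing down it reaches from about 0.425 to 0.975 m from the base axis. Payload 16.7 kg.
Tool frame: the origin (TCP) lies between the finger pads; the fingertips stand 25 mm ahead of it and the grasp point (between the pads) lies 6 mm ahead of it; z points along the fingers, x is the direction in which the jaws open and shut, and the axes are right-handed (so a half turn about z gives the same grasp; the last joint's range is limited). The gripper opens to 85 mm and grips with 20 to 120 N. Pads are 22 mm wide; open, the fingers measure 114 mm over their backs; the gripper's body (76 mm by 85 mm) begins 54 mm behind the grasp point. The pads swing forward as they close: fully open they stand 13 mm farther back than shut.
Start: joints at [-74.628, 24.414, 4.234, 92.017, -1.954, 63.644, -3.845], TCP at [0.274, 0.617, 0.256] pointing down, gripper open.
Joint ranges: [-163.25, 163.25], [-28.42, 122.38], [-70.27, 78.77], [12.13, 141.07], [-58.53, 238.53], [9.26, 117.41], [-156.51, 156.51]. Speed limits (degrees/s): [108.29, 108.29, 136.94, 136.94, 172.46, 172.46, 172.46].

## Interface

Orientations are given as [roll, pitch, yaw] about the fixed x, y, z axes, in that order (R = Rz(yaw) Ry(pitch) Rx(roll)).
In Python, from rig import bot, get_image, recognise gives the robot as it stands.
- The arm moves only by the tool send_rows, never from a script. Its argument "commands" is a list of rows, each a list of 4 numbers: the shift along the tool's x, y, z in mm, then the turn about the tool's z in rad. A call has 1 to 10 rows; each row is the pose to reach, as a shift and turn from the pose commanded when the call began, along the tool's axes at that moment; what a row does not reach only later rows make up. A row lasts 1/12 s, in which the tool goes at most 41.7 mm and 7.16 degrees, less where a joint would pass 70% of its speed; a pose out of reach is approached as far as the arm can. A call with a gripper value outside its range is refused whole. "hand" is the opening in per cent of the stroke, from 0 (shut) to 100 (fully open), set as the call begins (left out, the last holds). The fingers move at their own pace and stop on an object; "squeeze" is the grip in N (left out, the last holds). Time passes only in rows, so rows that repeat a pose let the fingers close. It gives the time, the measured TCP pose, the force and the opening at its end, in the units of the state.
- bot.read_state(): the state, without advancing time (a new reading comes with each control period).
- get_image(name): name is "scene" or "side" or "wrist"; returns a dict with "img" (384x512x3 uint8, red, green, blue), "K" (3x3 intrinsics, pixels), "view" (4x4, takes a point from world to camera coordinates); the wrist camera has in their place "hand_eye" (4x4, takes a point from camera to tool coordinates, whose origin is the TCP and whose axes are the tool frame's). Camera axes: x right, y down, z forward; pixel columns grow to the right and rows downward; lengths in m; the calibration is good to about 2 mm. A picture is of the moment at which its call begins: read the wrist's pose just before it. There is no depth.
- bot.finish_job(): hands the job in, once; it reports no verdict.
Trained networks look in the newest picture that a camera, given by its name, has taken for a name from the list of things; names that differ only in an ending like _2 or _b are one class to them, and where a whole thing is asked for, a point or a joint stands for the part that bears it (a point fixed in the world has none). Each returns a list of dicts, best first, with "confidence" (0 to 1); they miss things now and then, are a little off and sometimes report something else, mostly with a low value. They report only what shows in the picture. A call takes as long as a camera call.
- recognise(camera, label): "at" ([x, y, z] in m, in world coordinates, good to about 4 mm: the middle of the surface that is visible of it).
The state is a dict: "time": time; "q": joint angles; "joint_velocities": joint speeds; "joint_efforts": joint torques, N m; "tcp_pos": TCP position; "eef_rot": TCP orientation; "contact_force": force on the tool from outside, world axes, zero at the start; "moment": the same for the moment, N m; "gripper_width": finger opening in m.
Only numpy, scipy, OpenCV 4.12 (cv2) and the standard library are available. Lean on these libraries where they do the work, as an engineer would, in place of code of your own. Each camera call takes 0.05 s, during which the arm holds its last target. There are 200 camera calls.

## Task

Lay the tongue of the setting gauge on the jig's ledge and slide it under the raised shoe up to the end stop. Then turn the adjusting screw until the shoe grips the gauge just enough that it drags: sliding the gauge lengthwise should take a light but definite pull of about 5 N; never clamp it hard. Leave the gauge lying in the gap up to the stop (within a few millimetres), let go of everything, and do not shift the other things on the bench.

Things in the scene. Friction and masses are not known exactly. Their poses are not given: they have to be found in the camera images.
- gauge_grip (a point): Centre of the dark grip block (30 mm long in x, 12 wide, 38 high, sides ridged) of the loose steel setting gauge, 0.13 kg. It stands on the rear of a flat tongue. This point is 28 mm above the gauge's underside, the block's top 44 mm above it. x runs along the tongue to its tip, z up. At the start the gauge lies flat on the bench, left or right of the jig
- gauge: The setting gauge: a flat tongue 126 mm long, 22 mm wide, 6 mm thick (its last 10 mm thinned from above to 3.8 mm) with the grip block. Origin on its underside, 48 mm ahead of gauge_grip and 63 mm behind the tip; axes as for gauge_grip. Underside at z = 0 at the start
- gauge_tip (a point): Middle of the tongue's front end, 111 mm ahead of gauge_grip along the gauge's x axis, 3 mm above its underside. In the gap, the drag felt when sliding the gauge lengthwise is friction on both faces (coefficient about 0.6 each, 0.5 to 0.7): 1.2 times the shoe's pressure, plus 0.6 times the gauge's weight and any down force on it. A shoe pressure of 2.5 to 8.5 N is right
- gap (a point): Point on top of the fixed jig's ledge, under the middle of the shoe, in line with the screw. x: slide-in direction, z up. The ledge, a plate 12 mm thick, is 84 mm wide from 39 mm behind this point to 33 mm before it (-x), then 46 mm wide to 141 mm before it. Posts leave |y| < 24 mm free; the bridge on them tops out 64 mm above the ledge. The gauge should lie along x, centred to about 6 mm
- end_stop (a point): Middle of the front face of the end stop, 31 mm behind gap along x and 8 mm above the ledge; a dark block 16 mm high, 34 mm wide. With the gauge's tip against it, gauge_grip is 80 mm before gap (-x) and 28 mm above it
- screw_grip (a point): On the upright axis of the adjusting screw's round knurled knob (32 mm diameter, 29 mm high), straight above gap by 87 mm; knob top 11 mm above this point, bridge top 23 mm below. Clockwise seen from above lowers the shoe 1.5 mm per rad, anticlockwise raises it. Friction 0.08 N m: stays where left. Starts at 0, range -1.0 to 4.2 rad
- slide_block: Block driven by the screw, origin 36.5 mm above the ledge at the start. It carries the sprung shoe (20 mm long in x, 36 wide, rounded edges), whose face lies 28.3 mm below it, give or take an unmeasured 0.7 mm: it meets the 6 mm gauge after 1.0 to 1.95 rad clockwise. The spring then adds about 20 N of pressure per further rad. Over 18 N spoils it
- solder_spool: Bystander: spool of solder 54 mm wide, 38 mm high, lying on its flange; origin under its centre
- flux_tin: Bystander: round tin 50 mm wide, 18 mm high, behind the jig; origin under its centre
- flush_cutters: Bystander: flush cutters 130 mm long, lying left of the work; origin under the centre

How it is judged (in metres and radians):
On the way, in this order (a step that is already met when the one before it is completed fails the run):
1. the gauge lies on the ledge, its tongue under the shoe and up to the stop (within 8 mm), not yet pinched (x of gauge_tip in the frame of gap above 0.023 m and y of gauge_tip in the frame of gap between -0.01 and 0.01 m and z of gauge_tip in the frame of gap below 0.006 m and contact force between slide_block and gauge below 1 N), for 0.2 s.
2. the shoe has been screwed down on the gauge in the gap (pressure over 1.5 N) (x of gauge_tip in the frame of gap above 0.015 m and contact force between slide_block and gauge above 1.5 N), for 0.2 s.
At the end, for the whole second after the job is handed in: The shoe presses on the gauge with 2.5 to 8.5 N (so that it takes roughly 3 to 10 N to slide it); the gauge lies flat on the ledge, its tip under the bridge within 8 mm of the end stop, within 10 mm of the middle sideways and 0.2 rad of straight, released and at rest (contact force between slide_block and gauge between 2.5 and 8.5 N and x of gauge_tip in the frame of gap above 0.023 m and y of gauge_tip in the frame of gap between -0.01 and 0.01 m and angle between the x axis of gauge and the x axis of gap, either way round below 0.2 rad and angle between gauge's own z axis and vertical below 0.06 rad and linear speed of gauge below 0.01 m/s); the robot touches nothing.
It fails at once if the shoe is forced on the gauge with more than 18 N (contact force between slide_block and gauge above 18 N).
It fails at once if a bystander is shifted by more than 30 mm (distance of any of solder_spool, flux_tin, flush_cutters from where it was at the start of the episode above 0.03 m).
It also fails if it takes over 72 s, if anything falls off the work surface, if the arm or the gripper's body presses on something with over 40 N, if the wrist force passes 120 N, or if a joint passes its speed limit or range.

## Working session

There is one attempt and no reset: what is moved stays moved. The work goes in short steps, Python scripts to look and compute and a tool call to move; the robot and the scene stay as the last step left them, time stands still between calls to the robot, and variables do not carry over. Pictures are saved under pics/ and viewed, about 8 in all and at most 12, crops included, and the job is handed in when it is done.

Besides the shell and the picture viewer there is one more tool, called after "Request:" by a JSON object that holds its "op" and its "data". send_rows: Moves the arm, as the interface text tells. Its arguments: {"type":"object","properties":{"commands":{"type":"array","items":{"type":"array","items":{"type":"number"}}},"hand":{"type":"number"},"squeeze":{"type":"number"}},"required":["commands"]}

```bash
mkdir -p pics; ls; python3 - <<'E'
from rig import bot,get_image,recognise
import cv2,numpy as np
s=bot.read_state();print(s['time'],s['tcp_pos'],s['eef_rot'],s['gripper_width'],s['contact_force'])
a=[]
for c in('scene','side'):
    d=get_image(c);cv2.imwrite(f'pics/{c}0.png',d['img'][:,:,::-1]);
    for l in('gauge_grip','gauge','gauge_tip','gap','end_stop','screw_grip','slide_block','solder_spool','flux_tin','flush_cutters'):
        r=recognise(c,l)
        for x in r[:2]:
            p=np.array(d['view'])@np.r_[x['at'],1];u=np.array(d['K'])@p[:3];print(c,l,np.round(x['at'],4),round(x['confidence'],2),np.round(u[:2]/u[2]))
print(bot.read_state()['time'])
E
```

```text
pics
0.0 [0.27375898 0.61658308 0.25561632] [1.79993991e+02 7.35671916e-02 6.60593055e+01] 0.08570863546528731 [0.0320946  0.67947973 0.54616884]
scene gauge_grip [ 4.778e-01 -2.210e-01 -3.000e-04] 0.8 [293. 286.]
scene gauge [ 0.4732 -0.2244  0.0035] 0.59 [293. 286.]
scene gauge_tip [0.4924 0.1974 0.0236] 0.31 [200. 207.]
scene gap [0.5863 0.0229 0.0096] 0.61 [260. 224.]
scene end_stop [0.5871 0.023  0.0117] 0.86 [260. 223.]
scene screw_grip [0.592  0.0271 0.0994] 0.63 [261. 196.]
scene slide_block [0.5874 0.0354 0.0382] 0.65 [258. 214.]
scene solder_spool [0.489  0.1986 0.0237] 0.75 [199. 207.]
scene flux_tin [ 0.7301 -0.0809  0.0133] 0.76 [319. 222.]
scene flush_cutters [0.4265 0.3839 0.0043] 0.49 [154. 197.]
side gauge_grip [ 0.4802 -0.224   0.0042] 0.65 [285. 267.]
side gauge [ 0.4844 -0.2193  0.0041] 0.71 [286. 266.]
side gauge [0.4912 0.197  0.0308] 0.24 [218. 194.]
side gauge_tip [ 0.4794 -0.2219  0.0036] 0.54 [285. 267.]
side gauge_tip [0.5957 0.0258 0.1053] 0.52 [270. 188.]
side gap [0.5805 0.0242 0.0105] 0.68 [266. 214.]
side end_stop [0.5859 0.0237 0.0117] 0.21 [268. 213.]
side slide_block [0.5909 0.0393 0.0382] 0.61 [267. 204.]
side solder_spool [0.4906 0.1983 0.0294] 0.61 [218. 194.]
side flux_tin [ 0.7266 -0.0789  0.0142] 0.7 [320. 215.]
side flux_tin [0.5845 0.0246 0.0172] 0.52 [267. 212.]
side flush_cutters [0.4302 0.3833 0.0072] 0.42 [181. 183.]
1.1
```

```bash
python3 - <<'E'
import cv2,numpy as np
a=cv2.imread('pics/scene0.png')[150:330,170:350];b=cv2.imread('pics/side0.png')[150:330,170:350]
cv2.imwrite('pics/c0.png',cv2.resize(np.vstack([np.hstack([a,b])[:, :]]),(800,400),interpolation=cv2.INTER_CUBIC))
E
```

```text
(no output)
```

View pics/c0.png

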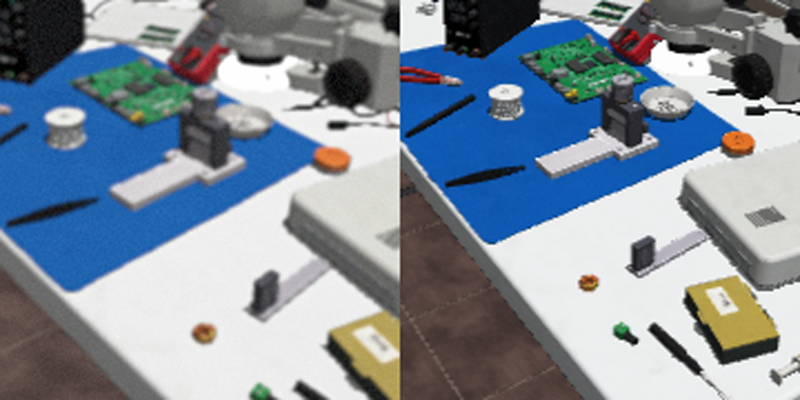

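View pics/scene0.png

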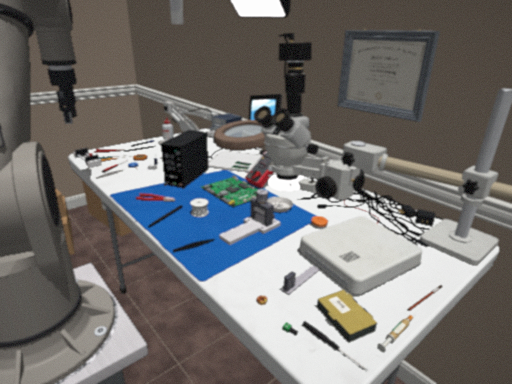

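```bash
cat > h.py <<'E'
import numpy as np,cv2
from rig import bot,get_image,recognise
from scipy.spatial.transform import Rotation as R
def T(s):
    t=np.eye(4);t[:3,:3]=R.from_euler('xyz',s['eef_rot'],degrees=True).as_matrix();t[:3,3]=s['tcp_pos'];return t
def wrist():
    s=bot.read_state();d=get_image('wrist');d['view']=np.linalg.inv(T(s)@np.array(d['hand_eye']));return d,s
def ray(d,u,v,z):
    M=np.linalg.inv(d['view']);r=M[:3,:3]@np.linalg.inv(d['K'])@[u,v,1];c=M[:3,3];return np.round(c+r*(z-c[2])/r[2],4)
def proj(d,p):
    q=d['K']@(np.array(d['view'])@np.r_[p,1])[:3];return np.round(q[:2]/q[2],1)
E
python3 - <<'E'
from h import *
f=lambda u,v:(170+u/2.222,150+v/2.222)
a=get_image('scene');b=get_image('side')
print('cams',np.linalg.inv(a['view'])[:3,3],np.linalg.inv(b['view'])[:3,3])
for n,d,o,l in(('sc',a,0,dict(rear=(254,315,0),tip=(325,263,.006),griptop=(267,275,.044),ledgeend=(125,197,.012),ledgeL=(110,191,.012),ledgeR=(137,206,.012),knobtop=(204,88,.11),mic=(268,65,.2))),
 ('si',b,400,dict(rear=(633,270,0),tip=(708,233,.006),griptop=(645,240,.044),ledgeend=(548,170,.012),knobtop=(627,82,.11)))):
    for k,(u,v,z) in l.items(): print(n,k,ray(d,*f(u-o,v),z))
E
```

```text
cams [-0.00862757 -0.64254647  0.54066148] [-0.04997818 -0.92173582  0.73560111]
sc rear [ 0.4473 -0.2225  0.    ]
sc tip [ 0.5616 -0.2166  0.006 ]
sc griptop [ 0.461  -0.2232  0.044 ]
sc ledgeend [0.4616 0.0183 0.012 ]
sc ledgeL [0.455  0.0407 0.012 ]
sc ledgeR [ 0.4614 -0.0065  0.012 ]
sc knobtop [0.6055 0.0404 0.11  ]
sc mic [ 0.5724 -0.1005  0.2   ]
si rear [ 0.4485 -0.2188  0.    ]
si tip [ 0.5672 -0.2171  0.006 ]
si griptop [ 0.462  -0.2233  0.044 ]
si ledgeend [0.4599 0.0121 0.012 ]
si knobtop [0.5991 0.0202 0.11  ]
```

Request:
{"op": "send_rows", "data": {"commands": [[-310, 330, -24, -0.42], [-310, 330, -24, -0.42], [-310, 330, -24, -0.42], [-310, 330, -24, -0.42], [-310, 330, -24, -0.42], [-310, 330, -24, -0.42], [-310, 330, -24, -0.42], [-310, 330, -24, -0.42], [-310, 330, -24, -0.42], [-310, 330, -24, -0.42]], "hand": 60}}

```text
time: 2.03
tcp_pos: [0.4358, 0.2315, 0.2788]
eef_rot: [180.0, -0.0, 90.1]
contact_force: [0.2, 0.6, 0.1]
gripper_width: 0.0514
```

Request:
{"op": "send_rows", "data": {"commands": [[-205, 70, 0, 0], [-205, 70, 0, 0], [-205, 70, 0, 0], [-205, 70, 0, 0], [-205, 70, 0, 0], [-205, 70, 0, 0], [-205, 70, 0, 0]]}}

```text
time: 2.62
tcp_pos: [0.5065, 0.0251, 0.2786]
eef_rot: [180.0, 0.0, 89.8]
contact_force: [0.6, 0.8, 0.4]
gripper_width: 0.0513
```

```bash
python3 - <<'E'
from h import *
d,s=wrist();print(s['time'],s['tcp_pos'],s['eef_rot'],s['joint_velocities'].max() if hasattr(s['joint_velocities'],'max') else '');print(np.round(d['hand_eye'],3),d['K'])
cv2.imwrite('pics/w1.png',d['img'][:,:,::-1]);np.savez('w1.npz',K=d['K'],view=d['view'])
for l in('gap','end_stop','screw_grip','slide_block'):
    for x in recognise('wrist',l)[:2]: print(l,np.round(x['at'],4),round(x['confidence'],2),proj(d,x['at']))
E
```

```text
2.6167 [0.5065477  0.02508601 0.27859705] [1.79966246e+02 3.36387706e-02 8.98112667e+01] 0.6614874488472495
[[ 1.     0.    -0.001  0.   ]
 [-0.     0.966  0.26  -0.065]
 [ 0.001 -0.26   0.966 -0.118]
 [ 0.     0.     0.     1.   ]] [[278.75993812   0.         254.89846016]
 [  0.         278.75993812 198.00411929]
 [  0.           0.           1.        ]]
gap [0.5807 0.0316 0.0106] 0.94 [259.5 221.4]
gap [ 0.4827 -0.2097  0.0037] 0.43 [ 87.3 154.1]
end_stop [0.592  0.0362 0.0347] 0.68 [263.1 234.9]
end_stop [0.5782 0.0313 0.0104] 0.67 [259.3 219.7]
screw_grip [0.5951 0.0367 0.1072] 0.77 [265.2 262. ]
slide_block [0.5908 0.038  0.0318] 0.53 [264.3 233.3]
```

View pics/w1.png

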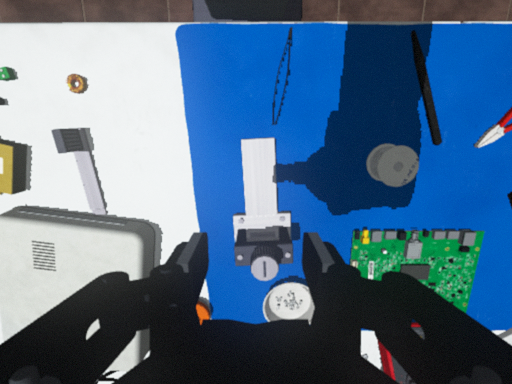

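```bash
python3 - <<'E'
from h import *
d=dict(np.load('w1.npz'))
im=cv2.imread('pics/w1.png')
for n,u,v,z in(('knob',264,268,.11),('Lend a',242,139,.012),('Lend b',275,138,.012),('nL',245.5,212,.012),('nR',278,212,.012),('wL',233,216,.012),('wR',292,212,.012),('tip',104,213,.006),('griptopL',52,131,.044),('griptopR',88,127,.044),('g2',56,152,.044),('g3',92,150,.044),('tipL',97,214,.0),('tipR',106,213,0)):print(n,ray(d,u,v,z))
a=im[115:290,30:310];cv2.imwrite('pics/w1c.png',cv2.resize(a,None,fx=2.85,fy=2.85,interpolation=cv2.INTER_CUBIC))
E
```

```text
knob [0.6011 0.0352 0.11  ]
Lend a [0.4621 0.0077 0.012 ]
Lend b [0.4609 0.0523 0.012 ]
nL [0.5657 0.0112 0.012 ]
nR [0.5658 0.0583 0.012 ]
wL [ 0.5718 -0.007   0.012 ]
wR [0.5659 0.0786 0.012 ]
tip [ 0.5686 -0.1975  0.006 ]
griptopL [ 0.45   -0.2245  0.044 ]
griptopR [ 0.4454 -0.1794  0.044 ]
g2 [ 0.4756 -0.2245  0.044 ]
g3 [ 0.4733 -0.1789  0.044 ]
tipL [ 0.5722 -0.2116  0.    ]
tipR [ 0.5706 -0.1979  0.    ]
```

View pics/w1c.png

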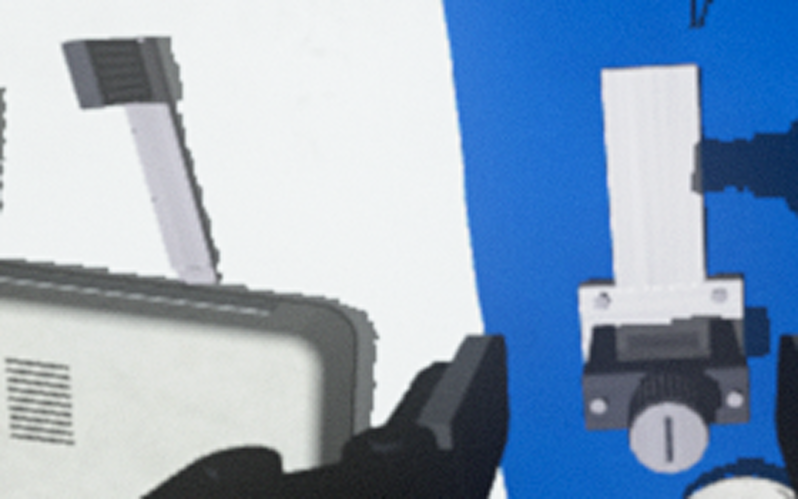

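```bash
python3 - <<'E'
from h import *
d=dict(np.load('w1.npz'))
g=lambda u,v,z:ray(d,30+u/2.85,115+v/2.85,z)
for n,u,v,z in(('top',82,74,.044),('tl',64,42,.044),('bl',82,109,.044),('tongueL1',130,110,.006),('tongueL2',178,272,.006),('tongueR1',166,105,.006),('tongueR2',208,272,.006),('boxcorner',350,300,.04),('boxedge',200,290,.04)):print(n,g(u,v,z))
E
```

```text
top [ 0.4621 -0.2184  0.044 ]
tl [ 0.4485 -0.2237  0.044 ]
bl [ 0.4772 -0.2213  0.044 ]
tongueL1 [ 0.4817 -0.2245  0.006 ]
tongueL2 [ 0.5646 -0.2139  0.006 ]
tongueR1 [ 0.4793 -0.2065  0.006 ]
tongueR2 [ 0.5647 -0.1984  0.006 ]
boxcorner [ 0.5681 -0.1134  0.04  ]
boxedge [ 0.5628 -0.184   0.04  ]
```

Request:
{"op": "send_rows", "data": {"commands": [[-243, -45, 100, -0.1], [-243, -45, 100, -0.1], [-243, -45, 100, -0.1], [-243, -45, 100, -0.1], [-243, -45, 100, -0.1], [-243, -45, 100, -0.1], [-243, -45, 100, -0.1], [-243, -45, 165, -0.1], [-243, -45, 165, -0.1], [-243, -45, 165, -0.1]]}}

```text
time: 3.7
tcp_pos: [0.4594, -0.213, 0.1096]
eef_rot: [-179.7, -0.1, 95.9]
contact_force: [-2.3, 0.7, -0.7]
gripper_width: 0.0511
```

```bash
python3 - <<'E'
from h import *
d,s=wrist();print(s['time'],s['tcp_pos'],s['eef_rot'])
cv2.imwrite('pics/w2.png',d['img'][:,:,::-1]);np.savez('w2.npz',K=d['K'],view=d['view'])
E
```

```text
3.7 [ 0.45940805 -0.2129805   0.10963868] [-1.79662315e+02 -1.11220720e-01  9.59173633e+01]
```

View pics/w2.png

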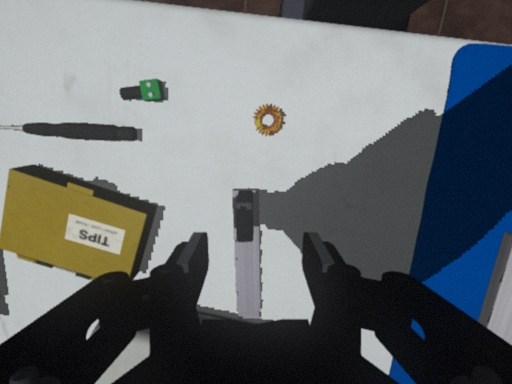

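```bash
python3 - <<'E'
from h import *
d=dict(np.load('w2.npz'))
for p in((243.5,241,.044),(243.5,189,.044),(243,195,.044),(246,189,.0),(249,318,.006),(247.5,245,.006)):print(p,ray(d,*p))
im=cv2.imread('pics/w2.png')[170:260,200:300];cv2.imwrite('pics/w2c.png',cv2.resize(im,None,fx=6,fy=6,interpolation=cv2.INTER_CUBIC))
E
```

```text
(243.5, 241, 0.044) [ 0.4754 -0.2191  0.044 ]
(243.5, 189, 0.044) [ 0.4376 -0.2227  0.044 ]
(243, 195, 0.044) [ 0.4418 -0.2226  0.044 ]
(246, 189, 0.0) [ 0.4476 -0.2213  0.    ]
(249, 318, 0.006) [ 0.5681 -0.2068  0.006 ]
(247.5, 245, 0.006) [ 0.4953 -0.2153  0.006 ]
```

View pics/w2c.png

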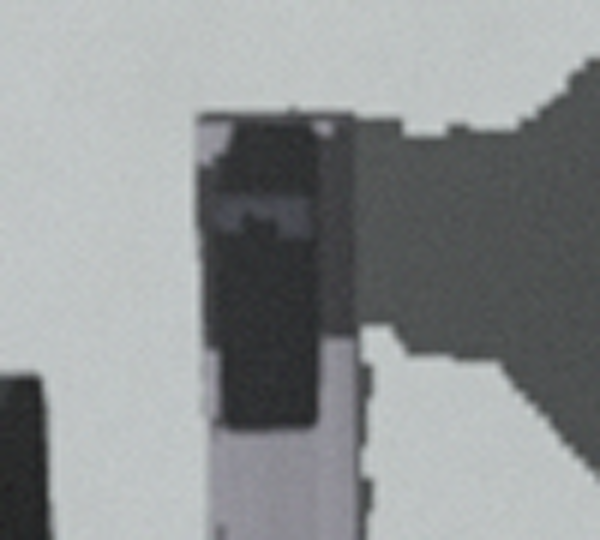

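Request:
{"op": "send_rows", "data": {"commands": [[-6, 1, 30, 0], [-6, 1, 50, 0], [-6, 1, 68, 0], [-6, 1, 68, 0], [-6, 1, 68, 0]]}}

```text
time: 4.17
tcp_pos: [0.4637, -0.22, 0.0465]
eef_rot: [180.0, -0.0, 95.9]
contact_force: [0.4, -0.6, 0.3]
gripper_width: 0.0515
```

Request:
{"op": "send_rows", "data": {"commands": [[0, -2, 5, 0], [0, -2, 5, 0], [0, -2, 5, 0], [0, -2, 5, 0], [0, -2, 5, 0], [0, -2, 5, 0], [0, -2, 5, 0], [0, -2, 5, 0]], "hand": 0, "squeeze": 40}}

```text
time: 4.83
tcp_pos: [0.4615, -0.2205, 0.0414]
eef_rot: [179.9, -0.0, 95.9]
contact_force: [-1.8, 2.3, 10.0]
gripper_width: 0.0112
```

Request:
{"op": "send_rows", "data": {"commands": [[0, -5, -4, 0], [0, -15, -6, 0], [0, -15, -30, 0], [0, -15, -60, 0], [0, -15, -70, 0], [0, -15, -70, 0], [0, -15, -70, 0]]}}

```text
time: 5.42
tcp_pos: [0.4459, -0.2219, 0.1107]
eef_rot: [179.9, 0.0, 95.9]
contact_force: [-0.1, 0.4, -2.3]
gripper_width: 0.011
```

Request:
{"op": "send_rows", "data": {"commands": [[249, 21, 0, 0.06], [249, 21, 0, 0.06], [249, 21, 0, 0.06], [249, 21, 0, 0.06], [249, 21, 0, 0.06], [249, 21, 0, 0.06], [249, 21, 0, 0.06], [249, 21, 35, 0.06], [249, 21, 35, 0.06], [249, 21, 35, 0.06]]}}

```text
time: 6.25
tcp_pos: [0.4397, 0.0269, 0.0738]
eef_rot: [-179.7, 0.1, 92.4]
contact_force: [-0.3, -1.4, -0.6]
gripper_width: 0.0111
```

```bash
python3 - <<'E'
from h import *
d,s=wrist();print(s['time'],s['tcp_pos'],s['eef_rot'])
b=get_image('scene');a=cv2.resize(b['img'][150:290,190:340],(800,600-0),interpolation=cv2.INTER_CUBIC)
w=cv2.resize(d['img'][170:384,120:400],(800,600),interpolation=cv2.INTER_CUBIC)
m=np.vstack([cv2.resize(a,(560,0) if 0 else (400,300)),cv2.resize(w,(400,300))])
m=np.hstack([cv2.resize(w,(400,300)),cv2.resize(a,(400,300))])
cv2.imwrite('pics/w3.png',m[:,:,::-1]);np.savez('w3.npz',K=d['K'],view=d['view'])
cv2.imwrite('pics/w3full.png',d['img'][:,:,::-1])
E
```

```text
6.25 [0.43969739 0.02693617 0.07381692] [-1.79709905e+02  1.05361106e-01  9.23894845e+01]
```

View pics/w3.png

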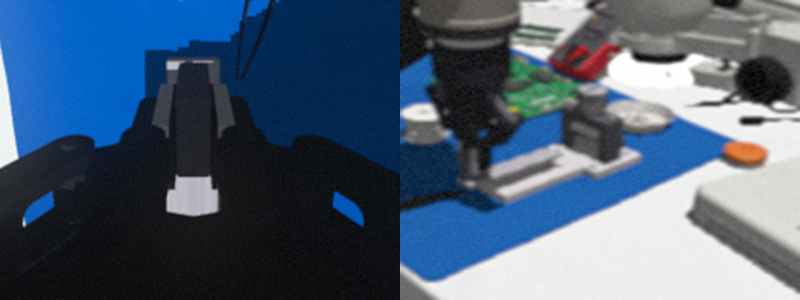

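Request:
{"op": "send_rows", "data": {"commands": [[0, 0, 10, 0], [0, 0, 15, 0], [0, 0, 17, 0], [0, 0, 18, 0], [0, 0, 18, 0], [0, 0, 18, 0]]}}

```text
time: 6.85
tcp_pos: [0.4417, 0.0277, 0.0575]
eef_rot: [180.0, 0.0, 92.4]
contact_force: [0.7, 0.3, -1.6]
gripper_width: 0.011
```

Request:
{"op": "send_rows", "data": {"commands": [[0, 0, 2, 0], [0, 0, 3, 0], [0, 0, 4, 0], [0, 0, 4, 0], [0, 0, 4, 0]]}}

```text
time: 7.27
tcp_pos: [0.4413, 0.0279, 0.0539]
eef_rot: [-180.0, -0.0, 92.4]
contact_force: [-8.8, -0.4, 25.2]
gripper_width: 0.0114
```

Request:
{"op": "send_rows", "data": {"commands": [[0, 0, -0.5, 0], [0, 0, -1, 0], [0, 0, -1, 0]]}}

```text
time: 7.52
tcp_pos: [0.4417, 0.0278, 0.0545]
eef_rot: [180.0, -0.0, 92.4]
contact_force: [-0.3, -0.0, -1.3]
gripper_width: 0.0111
```

Request:
{"op": "send_rows", "data": {"commands": [[0, 10, 0, 0], [0, 20, 0, 0], [0, 30, 0, 0], [0, 35, 0, 0], [0, 40, 0, 0], [0, 45, 0, 0], [0, 50, 0, 0], [0, 50, 0, 0]]}}

```text
time: 8.18
tcp_pos: [0.492, 0.0299, 0.0545]
eef_rot: [-180.0, -0.0, 92.4]
contact_force: [-2.0, 0.3, 7.6]
gripper_width: 0.0114
```

Request:
{"op": "send_rows", "data": {"commands": [[0, 5, -0.2, 0], [0, 10, -0.2, 0], [0, 14, -0.2, 0], [0, 18, -0.2, 0], [0, 22, -0.2, 0], [0, 22, -0.2, 0]]}}

```text
time: 8.68
tcp_pos: [0.5144, 0.0308, 0.0545]
eef_rot: [180.0, 0.0, 92.4]
contact_force: [-0.0, 0.5, -1.9]
gripper_width: 0.011
```

Request:
{"op": "send_rows", "data": {"commands": [[0, 2, 0, 0], [0, 3, 0, 0], [0, 4, 0, 0], [0, 4, 0, 0]]}}

```text
time: 9.02
tcp_pos: [0.5178, 0.031, 0.0546]
eef_rot: [180.0, 0.0, 92.4]
contact_force: [-0.2, 0.6, -2.0]
gripper_width: 0.0113
```

```bash
python3 - <<'E'
from h import *
s=bot.read_state();print(s['tcp_pos'],s['contact_force'])
a=get_image('scene')['img'][160:260,210:310];b=get_image('side')['img'][150:250,220:320]
m=np.hstack([cv2.resize(x,(400,400),interpolation=cv2.INTER_CUBIC) for x in(a,b)])
cv2.imwrite('pics/w4.png',m[:,:,::-1])
E
```

```text
[0.51775109 0.03098844 0.05457266] [-0.19856813  0.59903313 -2.01531524]
```

View pics/w4.png

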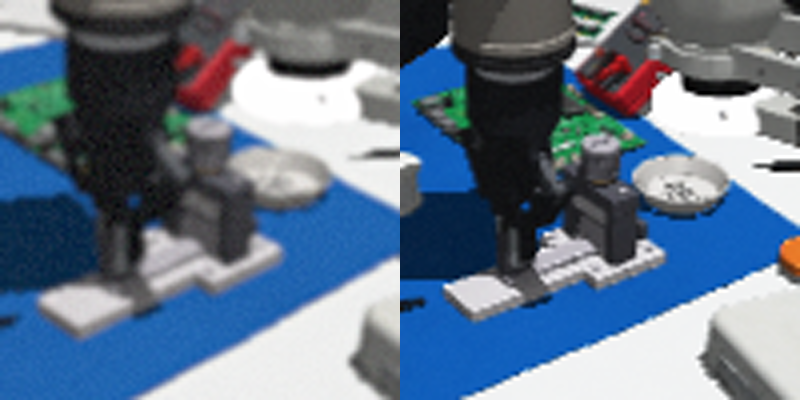

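Request:
{"op": "send_rows", "data": {"commands": [[0, 1, 0, 0], [0, 2, 0, 0], [0, 3, 0, 0], [0, 3, 0, 0], [0, 3, 0, 0]]}}

```text
time: 9.53
tcp_pos: [0.5206, 0.0311, 0.0546]
eef_rot: [-180.0, 0.0, 92.4]
contact_force: [-0.8, -0.2, -1.8]
gripper_width: 0.0113
```

Request:
{"op": "send_rows", "data": {"commands": [[0, 1, 0, 0], [0, 2, 0, 0], [0, 3, 0, 0], [0, 3, 0, 0]]}}

```text
time: 9.87
tcp_pos: [0.5223, 0.0311, 0.0544]
eef_rot: [-179.8, -0.0, 92.4]
contact_force: [-8.4, 0.3, 8.7]
gripper_width: 0.0113
```

Request:
{"op": "send_rows", "data": {"commands": [[0, -0.5, 0, 0], [0, -0.5, 0, 0], [0, -0.5, 0, 0], [0, -0.5, 0, 0], [0, -0.5, 0, 0]], "hand": 50}}

```text
time: 10.28
tcp_pos: [0.5232, 0.0312, 0.0546]
eef_rot: [180.0, 0.0, 92.4]
contact_force: [0.2, -0.8, 0.6]
gripper_width: 0.0426
```

Request:
{"op": "send_rows", "data": {"commands": [[0, 0, -30, 0], [0, 0, -70, 0], [0, 0, -110, 0], [0, 0, -150, 0], [0, 0, -160, 0], [0, 0, -160, 0]]}}

```text
time: 10.78
tcp_pos: [0.5247, 0.0314, 0.218]
eef_rot: [179.7, -0.1, 92.4]
contact_force: [0.5, 0.0, -0.7]
gripper_width: 0.0427
```

```bash
python3 - <<'E'
from h import *
d,s=wrist();print(s['time'],s['tcp_pos'],s['eef_rot'],s['gripper_width'],s['contact_force'],s['q'])
cv2.imwrite('pics/w5.png',d['img'][:,:,::-1]);np.savez('w5.npz',K=d['K'],view=d['view'])
cv2.imwrite('pics/w5c.png',cv2.resize(d['img'][130:384,170:350],None,fx=2.3,fy=2.3,interpolation=cv2.INTER_CUBIC)[:,:,::-1])
E
```

```text
10.7833 [0.52468097 0.0314492  0.2180321 ] [ 1.79678391e+02 -1.11732905e-01  9.24127094e+01] 0.04273739910922396 [ 0.53153748  0.00920384 -0.7032279 ] [-35.05301293  13.5935768   28.77258513 114.93207402  -8.24524141
  53.05577602  90.39027914]
```

View pics/w5c.png

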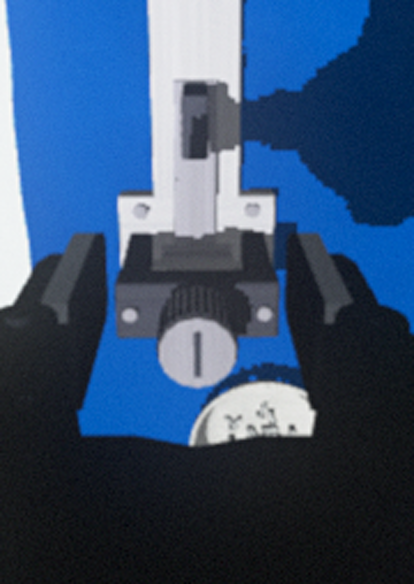

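```bash
python3 - <<'E'
from h import *
d=dict(np.load('w5.npz'))
f=lambda u,v,z:ray(d,170+u/2.3,130+v/2.3,z)
for n,u,v,z in(('knob',199,353,.11),('kL',158,353,.11),('kR',238,353,.11),('kB',199,389,.11),('grip top',196,120,.056),('t1L',175,165,.018),('t1R',214,165,.018),('t2L',174,232,.018),('t2R',215,232,.018),('ledL',153,150,.012),('ledR',241,150,.012)):print(n,f(u,v,z))
for l in('screw_grip',):
    print([ (np.round(x['at'],4),x['confidence']) for x in recognise('wrist',l)[:2]])
E
```

```text
knob [0.6018 0.0366 0.11  ]
kL [0.6025 0.0203 0.11  ]
kR [0.6011 0.0521 0.11  ]
kB [0.6183 0.0373 0.11  ]
grip top [0.5187 0.032  0.056 ]
t1L [0.551  0.0226 0.018 ]
t1R [0.5501 0.0427 0.018 ]
t2L [0.588  0.0233 0.018 ]
t2R [0.5871 0.0451 0.018 ]
ledL [0.545  0.0108 0.012 ]
ledR [0.5431 0.0567 0.012 ]
[]
```

Request:
{"op": "send_rows", "data": {"commands": [[1.5, 78, 0, -1.57], [1.5, 78, 0, -1.57], [1.5, 78, 0, -1.57], [1.5, 78, 0, -1.57], [1.5, 78, 0, -1.57], [1.5, 78, 40, -1.57], [1.5, 78, 65, -1.57], [1.5, 78, 65, -1.57], [1.5, 78, 65, -1.57], [1.5, 78, 65, -1.57]], "hand": 65}}

```text
time: 11.72
tcp_pos: [0.5994, 0.0362, 0.1464]
eef_rot: [-179.8, -0.3, 163.5]
contact_force: [-0.1, -1.0, -1.3]
gripper_width: 0.0554
```

Request:
{"op": "send_rows", "data": {"commands": [[0, 0, 0, -0.12], [0, 0, 0, -0.24], [0, 0, 0, -0.32], [0, 0, 0, -0.32], [0, 0, 0, -0.32]]}}

```text
time: 12.13
tcp_pos: [0.5998, 0.0359, 0.1475]
eef_rot: [179.9, -0.2, -178.3]
contact_force: [0.1, -0.1, -1.4]
gripper_width: 0.0554
```

```bash
python3 - <<'E'
from h import *
s=bot.read_state();print(s['time'],s['tcp_pos'],s['eef_rot'],s['gripper_width'],s['contact_force'],s['q'])
E
```

```text
12.1333 [0.59979396 0.0359067  0.14754407] [ 179.90577241   -0.18538333 -178.32673147] 0.0553964050403853 [ 0.14456156 -0.11487842 -1.4324475 ] [ 15.92651046  27.80081219 -32.77592443 105.52656653  18.46412598
  52.20730011 156.33029305]
```

Request:
{"op": "send_rows", "data": {"commands": [[-2, 0.5, 15, 0], [-2, 0.5, 28, 0], [-2, 0.5, 36, 0], [-2, 0.5, 38.5, 0], [-2, 0.5, 38.5, 0], [-2, 0.5, 38.5, 0]]}}

```text
time: 12.63
tcp_pos: [0.6026, 0.0372, 0.1106]
eef_rot: [-180.0, -0.1, -178.5]
contact_force: [-0.6, 0.3, 0.6]
gripper_width: 0.056
```

Request:
{"op": "send_rows", "data": {"commands": [[0, 0, 0, 0], [0, 0, 0, 0], [0, 0, 0, 0], [0, 0, 0, 0], [0, 0, 0, 0], [0, 0, 0, 0], [0, 0, 0, 0]], "hand": 25, "squeeze": 25}}

```text
time: 13.22
tcp_pos: [0.6019, 0.0369, 0.1114]
eef_rot: [-180.0, -0.1, -178.5]
contact_force: [-9.0, 0.9, 8.2]
gripper_width: 0.0311
```

Request:
{"op": "send_rows", "data": {"commands": [[0, 0, 0, 0.12], [0, 0, 0, 0.24], [0, 0, 0, 0.36], [0, 0, 0, 0.48], [0, 0, 0, 0.6], [0, 0, 0, 0.7], [0, 0, 0, 0.8], [0, 0, 0, 0.9], [0, 0, 0, 1.0], [0, 0, 0, 1.0]]}}

```text
time: 14.05
tcp_pos: [0.6029, 0.0363, 0.1114]
eef_rot: [-180.0, 0.0, 123.9]
contact_force: [-1.5, -3.1, 3.2]
gripper_width: 0.0311
```

Request:
{"op": "send_rows", "data": {"commands": [[0, 0, 0, 0.1], [0, 0, 0, 0.2], [0, 0, 0, 0.3], [0, 0, 0, 0.4], [0, 0, 0, 0.4], [0, 0, 0, 0.4]]}}

```text
time: 14.55
tcp_pos: [0.6031, 0.0358, 0.1114]
eef_rot: [-180.0, 0.1, 101.4]
contact_force: [-1.3, -5.0, 4.3]
gripper_width: 0.0311
```

```bash
python3 - <<'E'
from h import *
s=bot.read_state();print(s['time'],s['tcp_pos'],s['eef_rot'],s['gripper_width'],s['contact_force'],s['moment'],s['q'])
E
```

```text
14.55 [0.60305521 0.03577159 0.11139588] [-1.79993488e+02  6.40121090e-02  1.01409596e+02] 0.031149468132312206 [-1.33510842 -5.02796725  4.33854757] [-1.23501598  0.13685378 -0.09035221] [ 4.67606735e-02  2.77319461e+01 -1.22709095e+01  1.07485585e+02
  8.04487215e+00  4.56134941e+01  8.49122456e+01]
```

Request:
{"op": "send_rows", "data": {"commands": [[0, 0, 0, 0], [0, 0, 0, 0], [0, 0, 0, 0], [0, 0, -20, 0], [0, 0, -45, 0], [0, 0, -50, 0], [11, -40, -50, 0.1], [11, -79, -50, 0.157], [11, -79, -50, 0.157], [11, -79, -50, 0.157]], "hand": 65}}

```text
time: 15.38
tcp_pos: [0.5215, 0.0316, 0.1611]
eef_rot: [-179.9, 0.0, 92.3]
contact_force: [0.7, -0.1, 1.0]
gripper_width: 0.0556
```

```bash
python3 - <<'E'
from h import *
d,s=wrist();print(s['time'],s['tcp_pos'],s['eef_rot'],s['gripper_width'],s['contact_force'])
cv2.imwrite('pics/w6.png',d['img'][:,:,::-1]);np.savez('w6.npz',K=d['K'],view=d['view'])
cv2.imwrite('pics/w6c.png',cv2.resize(d['img'][130:384,150:370],None,fx=2.3,fy=2.3,interpolation=cv2.INTER_CUBIC)[:,:,::-1])
E
```

```text
15.3833 [0.52153495 0.03158219 0.16111296] [-1.79944907e+02  3.00641293e-02  9.23147060e+01] 0.055587516606986596 [ 0.71197725 -0.06442374  1.01544987]
```

View pics/w6c.png

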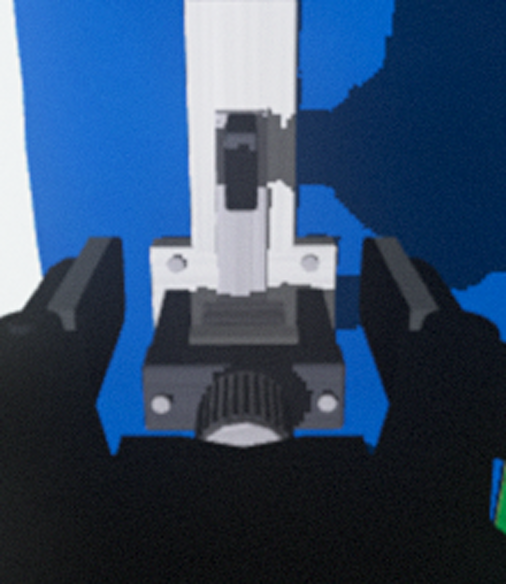

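Request:
{"op": "send_rows", "data": {"commands": [[0, 0, 35, 0], [0, 0, 70, 0], [0, 0, 95, 0], [0, 0, 106, 0], [0, 0, 106, 0], [0, 0, 106, 0]]}}

```text
time: 15.93
tcp_pos: [0.5237, 0.0321, 0.0551]
eef_rot: [-179.9, -0.0, 92.3]
contact_force: [0.6, -0.4, 1.2]
gripper_width: 0.0554
```

Request:
{"op": "send_rows", "data": {"commands": [[0, 0, 0, 0], [0, 0, 0, 0], [0, 0, 0, 0], [0, 0, 0, 0], [0, 0, 0, 0], [0, 0, 0, 0], [0, 0, 0, 0], [0, 0, 0, 0]], "hand": 0}}

```text
time: 16.6
tcp_pos: [0.5237, 0.0319, 0.056]
eef_rot: [179.9, -0.0, 92.2]
contact_force: [-2.1, -1.0, 10.2]
gripper_width: 0.0115
```

Request:
{"op": "send_rows", "data": {"commands": [[0, -0.4, 0, 0], [0, -0.8, 0, 0], [0, -1.2, 0, 0], [0, -1.6, 0, 0], [0, -2.0, 0, 0]]}}

```text
time: 17.02
tcp_pos: [0.5226, 0.032, 0.056]
eef_rot: [179.8, -0.0, 92.3]
contact_force: [4.7, 0.2, 5.9]
gripper_width: 0.0115
```

Request:
{"op": "send_rows", "data": {"commands": [[0, -0.4, 0, 0], [0, -0.8, 0, 0]]}}

```text
time: 17.18
tcp_pos: [0.5219, 0.0319, 0.056]
eef_rot: [179.8, -0.0, 92.3]
contact_force: [6.4, 0.9, 6.0]
gripper_width: 0.0109
```

Request:
{"op": "send_rows", "data": {"commands": [[0, -0.4, -0.2, 0], [0, -0.8, -0.3, 0], [0, -1.2, -0.3, 0]]}}

```text
time: 17.43
tcp_pos: [0.5201, 0.0319, 0.056]
eef_rot: [179.9, -0.0, 92.3]
contact_force: [4.7, 0.4, 7.1]
gripper_width: 0.0113
```

Request:
{"op": "send_rows", "data": {"commands": [[0, -0.4, 0, 0], [0, -0.8, 0, 0]]}}

```text
time: 17.6
tcp_pos: [0.5194, 0.0318, 0.056]
eef_rot: [179.9, -0.0, 92.3]
contact_force: [5.0, 0.7, 7.0]
gripper_width: 0.0115
```

Request:
{"op": "send_rows", "data": {"commands": [[0, 0, -0.4, 0], [0, 0, -0.4, 0]]}}

```text
time: 17.77
tcp_pos: [0.5185, 0.0317, 0.056]
eef_rot: [-180.0, -0.0, 92.3]
contact_force: [1.9, -0.1, 9.0]
gripper_width: 0.0112
```

Request:
{"op": "send_rows", "data": {"commands": [[0, 0.5, 0, 0], [0, 1.0, 0, 0], [0, 1.5, 0, 0]]}}

```text
time: 18.02
tcp_pos: [0.5186, 0.0317, 0.0559]
eef_rot: [-179.8, 0.0, 92.3]
contact_force: [-12.4, 0.5, 24.8]
gripper_width: 0.0111
```

Request:
{"op": "send_rows", "data": {"commands": [[0, 0, -0.6, 0], [0, 0, -0.6, 0], [0, 0, -0.6, 0]]}}

```text
time: 18.27
tcp_pos: [0.5191, 0.0317, 0.056]
eef_rot: [-179.9, 0.0, 92.3]
contact_force: [-3.6, -0.5, 5.0]
gripper_width: 0.0109
```

Request:
{"op": "send_rows", "data": {"commands": [[0, 0.5, 0, 0], [0, 1.0, 0, 0], [0, 1.5, 0, 0]]}}

```text
time: 18.52
tcp_pos: [0.521, 0.0317, 0.056]
eef_rot: [-179.9, 0.0, 92.3]
contact_force: [-0.8, -1.0, 1.3]
gripper_width: 0.0113
```

Request:
{"op": "send_rows", "data": {"commands": [[0, 1, 0, 0], [0, 2, 0, 0], [0, 2.7, 0, 0], [0, 2.7, 0, 0]]}}

```text
time: 18.85
tcp_pos: [0.5239, 0.0319, 0.056]
eef_rot: [-179.9, 0.0, 92.3]
contact_force: [-2.8, 0.1, 0.6]
gripper_width: 0.0118
```

Request:
{"op": "send_rows", "data": {"commands": [[0, 0, 0, 0], [0, 0, 0, 0], [0, 0, 0, 0], [0, 0, -40, 0], [0, 0, -80, 0], [0, 0, -105, 0], [1.5, 40, -105, -0.12], [1.5, 78, -105, -0.24], [1.5, 78, -105, -0.35], [1.5, 78, -105, -0.35]], "hand": 65}}

```text
time: 19.68
tcp_pos: [0.6032, 0.0365, 0.1608]
eef_rot: [-180.0, -0.0, 112.6]
contact_force: [-0.3, 0.6, -0.6]
gripper_width: 0.0555
```

Request:
{"op": "send_rows", "data": {"commands": [[0, 0, 15, 0], [0, 0, 35, 0], [0, 0, 48, 0], [0, 0, 50, 0], [0, 0, 50, 0]]}}

```text
time: 20.1
tcp_pos: [0.601, 0.0364, 0.1104]
eef_rot: [-179.8, -0.0, 112.2]
contact_force: [0.2, -0.0, 0.7]
gripper_width: 0.0561
```

Request:
{"op": "send_rows", "data": {"commands": [[0, 0, 0, 0], [0, 0, 0, 0], [0, 0, 0, 0], [0, 0, 0, 0], [0, 0, 0, 0], [0, 0, 0, 0]], "hand": 25}}

```text
time: 20.6
tcp_pos: [0.6026, 0.0359, 0.1123]
eef_rot: [180.0, 0.1, 112.3]
contact_force: [-0.3, -3.5, 8.2]
gripper_width: 0.031
```

Request:
{"op": "send_rows", "data": {"commands": [[0, 0, 0, 0.09], [0, 0, 0, 0.18], [0, 0, 0, 0.27], [0, 0, 0, 0.35], [0, 0, 0, 0.35], [0, 0, 0, 0.35]]}}

```text
time: 21.1
tcp_pos: [0.6026, 0.0356, 0.1123]
eef_rot: [179.9, 0.1, 92.2]
contact_force: [-0.7, -5.9, 7.3]
gripper_width: 0.0313
```

Request:
{"op": "send_rows", "data": {"commands": [[0, 0, 0, 0], [0, 0, 0, 0], [0, 0, 0, 0], [0, 0, -20, 0], [0, 0, -45, 0], [0, 0, -50, 0], [-1, -40, -50, 0], [-1, -79, -50, 0], [-1, -79, -50, 0], [-1, -79, -50, 0]], "hand": 65}}

```text
time: 21.93
tcp_pos: [0.5214, 0.0322, 0.1614]
eef_rot: [-179.9, 0.0, 92.3]
contact_force: [1.2, 0.2, 0.8]
gripper_width: 0.0554
```

Request:
{"op": "send_rows", "data": {"commands": [[0, 0, 35, 0], [0, 0, 70, 0], [0, 0, 95, 0], [0, 0, 105, 0], [0, 0, 105, 0], [0, 0, 105, 0]]}}

```text
time: 22.43
tcp_pos: [0.5236, 0.0326, 0.0565]
eef_rot: [-179.9, -0.0, 92.3]
contact_force: [-0.1, -0.6, -0.7]
gripper_width: 0.0551
```

Request:
{"op": "send_rows", "data": {"commands": [[0, 0, 0, 0], [0, 0, 0, 0], [0, 0, 0, 0], [0, 0, 0, 0], [0, 0, 0, 0], [0, 0, 0, 0], [0, 0, -0.5, 0], [0, 0, -0.8, 0], [0, 0, -0.8, 0], [0, 0, -0.8, 0]], "hand": 0}}

```text
time: 23.27
tcp_pos: [0.5235, 0.0322, 0.0573]
eef_rot: [180.0, 0.0, 92.2]
contact_force: [3.2, -1.8, 0.8]
gripper_width: 0.0114
```

Request:
{"op": "send_rows", "data": {"commands": [[0, -0.5, 0, 0], [0, -1.0, 0, 0], [0, -1.5, 0, 0], [0, -2.0, 0, 0]]}}

```text
time: 23.6
tcp_pos: [0.5218, 0.0324, 0.0573]
eef_rot: [179.9, -0.0, 92.3]
contact_force: [6.2, -0.5, -0.4]
gripper_width: 0.0115
```

Request:
{"op": "send_rows", "data": {"commands": [[0, -0.5, 0, 0], [0, -1.0, 0, 0]]}}

```text
time: 23.77
tcp_pos: [0.5209, 0.0324, 0.0573]
eef_rot: [179.9, -0.0, 92.3]
contact_force: [7.5, -0.0, -0.6]
gripper_width: 0.0114
```

Request:
{"op": "send_rows", "data": {"commands": [[0, -0.5, 0, 0], [0, -1.0, 0, 0]]}}

```text
time: 23.93
tcp_pos: [0.5199, 0.0325, 0.0573]
eef_rot: [179.9, -0.0, 92.3]
contact_force: [7.4, 0.1, -1.9]
gripper_width: 0.0116
```

Request:
{"op": "send_rows", "data": {"commands": [[0, 0.5, 0, 0], [0, 1.0, 0, 0], [0, 1.5, 0, 0]]}}

```text
time: 24.18
tcp_pos: [0.5199, 0.0325, 0.0573]
eef_rot: [-179.9, 0.0, 92.3]
contact_force: [-7.2, -0.2, 16.3]
gripper_width: 0.0114
```

Request:
{"op": "send_rows", "data": {"commands": [[0, 0.5, 0, 0], [0, 1.0, 0, 0]]}}

```text
time: 24.35
tcp_pos: [0.5199, 0.0324, 0.0572]
eef_rot: [-179.8, 0.0, 92.3]
contact_force: [-13.4, 1.3, 22.3]
gripper_width: 0.0115
```

Request:
{"op": "send_rows", "data": {"commands": [[0, 0.3, -0.5, 0], [0, 0.6, -0.6, 0], [0, 1.0, -0.6, 0], [0, 1.5, -0.6, 0]]}}

```text
time: 24.68
tcp_pos: [0.5202, 0.0323, 0.0572]
eef_rot: [-179.7, 0.0, 92.3]
contact_force: [-16.9, 0.3, 19.9]
gripper_width: 0.0111
```

Request:
{"op": "send_rows", "data": {"commands": [[0, 0.5, 0, 0], [0, 1.0, 0, 0]]}}

```text
time: 24.85
tcp_pos: [0.5207, 0.0323, 0.0572]
eef_rot: [-179.6, 0.0, 92.3]
contact_force: [-17.2, -0.2, 19.9]
gripper_width: 0.0114
```

Relieve more of the downforce while pushing.

Request:
{"op": "send_rows", "data": {"commands": [[0, 0.2, -0.4, 0], [0, 0.4, -0.6, 0], [0, 0.8, -0.6, 0]]}}

```text
time: 25.1
tcp_pos: [0.5223, 0.0323, 0.0574]
eef_rot: [-179.7, 0.0, 92.3]
contact_force: [-8.2, -1.1, -0.1]
gripper_width: 0.0112
```

Request:
{"op": "send_rows", "data": {"commands": [[0, 0.5, 0, 0], [0, 1.0, 0, 0], [0, 1.0, 0, 0]]}}

```text
time: 25.35
tcp_pos: [0.5234, 0.0324, 0.0574]
eef_rot: [-179.7, 0.0, 92.3]
contact_force: [-7.3, -0.1, 0.3]
gripper_width: 0.0115
```

Request:
{"op": "send_rows", "data": {"commands": [[0, -0.3, 0, 0], [0, -0.3, 0, 0], [0, -0.3, 0, 0], [0, -0.3, 0, 0], [0, 0, -30, 0], [0, 0, -70, 0], [0, 0, -110, 0], [0, 0, -150, 0], [0, 0, -160, 0], [0, 0, -160, 0]], "hand": 60}}

```text
time: 26.18
tcp_pos: [0.5275, 0.0327, 0.2219]
eef_rot: [179.7, -0.0, 92.2]
contact_force: [0.8, 0.6, -1.1]
gripper_width: 0.0517
```

```bash
python3 - <<'E'
from h import *
d,s=wrist();print(s['time'],s['tcp_pos'],s['eef_rot'],s['gripper_width'],s['contact_force'])
np.savez('w7.npz',K=d['K'],view=d['view'])
cv2.imwrite('pics/w7c.png',cv2.resize(d['img'][130:384,170:350],None,fx=2.3,fy=2.3,interpolation=cv2.INTER_CUBIC)[:,:,::-1])
E
```

```text
26.1833 [0.52753855 0.03266518 0.22185793] [ 1.79689187e+02 -1.66376293e-02  9.22442934e+01] 0.05166658805714725 [ 0.8101197   0.59133237 -1.06255018]
```

View pics/w7c.png

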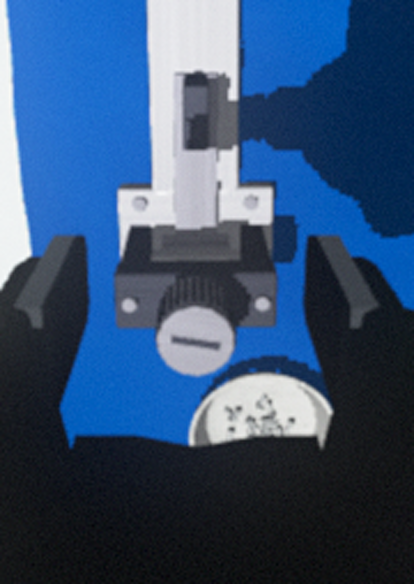

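```bash
python3 - <<'E'
from h import *
for n,p,q in(('w5',(196,158),(196,80)),('w7',(197,150),(197,72))):
    d=dict(np.load(n+'.npz'))
    print(n,[ray(d,170+u/2.3,130+v/2.3,z) for (u,v),z in((p,.056),(q,.012))],ray(d,170+(199 if n=='w5' else 196)/2.3,130+(353 if n=='w5' else 341)/2.3,.11))
E
```

```text
w5 [array([0.5362, 0.0327, 0.056 ]), array([0.5074, 0.0316, 0.012 ])] [0.6018 0.0366 0.11  ]
w7 [array([0.5363, 0.034 , 0.056 ]), array([0.5067, 0.0329, 0.012 ])] [0.6016 0.0361 0.11  ]
```

```bash
python3 - <<'E'
from rig import bot
print(bot.finish_job())
E
```

```text
the job is handed in; nothing more can be done
None
```

The gauge is lying in the gap against the end stop with the shoe gripping it lightly. I handed the job in at about 26 s of the 72 s allowed, and no verdict was reported.

- **Placing:** I laid the gauge on the ledge and slid it under the shoe until it touched the stop at about 8 N. Then I let it go before turning the screw.
- **First turn, 1.40 rad clockwise:** Once I took off the hand's down force, the gauge slid with about 1 N of drag, so it was not yet pinched. I pushed it back to the stop.
- **Second turn, to 1.75 rad in total:** The pull settled at about 7.4 N with almost no down force. That means a shoe pressure of roughly 5 to 7 N, inside the 2.5 to 8.5 N band but above the 5 N pull you named. I left it there, pushed the gauge back to the stop, released it and lifted clear.

**Last checks:**
- **Screw:** the knob's slot had turned about 100°, which matches 1.75 rad with no slip.
- **Gauge:** its position along the slide was within 1 mm of where it first met the stop, and it was about 2 mm off the middle.
- **Clearance:** the gripper was clear of everything. I did not measure the bystanders again, but no move went near them.

**Readings that disagreed:** several sliding readings, mostly on the push back to the stop, came out higher, at up to 17 N of drag with 16 to 25 N of down force from the hand. I put this down to that down force and discounted them. They fell to about 7 to 8 N once it was relieved.

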